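Check in the loaded tube-post carrier

ROBOT

A 6-joint arm with a two-finger parallel gripper is mounted at the origin on a cart in front of the work surface, level with it; the furniture and walls round the work are solid. World frame = base frame: x ahead of the robot, y to its left, z up, the work surface at z = 0. Lengths are in m, angles in rad, forces in N, time in s.
With the tool pointing down it reaches from about 0.35 to 0.775 m from the base axis. Payload 5.5 kg.
Tool frame: the origin (TCP) lies midway between the tips of the shut fingers; the grasp point (between the pads) lies 19 mm behind it; z points along the fingers, y is the line along which they close (so a half turn about z gives the same grasp; the last joint's range is limited). The gripper opens to 85 mm and grips with 20 to 120 N. Pads are 22 mm wide; open, the fingers measure 114 mm over their backs; the gripper's body (76 mm by 85 mm) begins 54 mm behind the grasp point. The pads swing forward as they close: fully open they stand 13 mm farther back than shut.
Start: joints at [0.985, 0.313, 0.046, 1.304, 0, 1.431], TCP at [0.248, 0.519, 0.194] pointing down, gripper open.
Joint ranges: [-2.76, 2.76], [-0.86, 1.69], [-1.03, 1.26], [-2.2, 2.34], [-1.47, 1.5], [-3.14, 3.14]. Speed limits (rad/s): [2.57, 2.57, 3.14, 3.14, 3.14, 3.14].

INTERFACE

Orientations are given as a unit quaternion [w, x, y, z].
In Python, from workcell import env gives the robot as it stands. The module is installed in compiled form; this text tells all that it offers.
- The arm moves only by the tool carry_out, never from a script. Its argument "series" is a list of rows, each an object with "delta_rot": the turn, a rotation vector about the world's x, y, z normalised to -1 to 1, where 1 is 0.1 rad, a list of three; "travel": the shift along the world's x, y, z normalised to -1 to 1, where 1 is 0.025 m, a list of three; "fingers": the closure, from -1 (fully open) to 1 (shut). In form: [{"delta_rot": [ax, ay, az], "travel": [tx, ty, tz], "fingers": fingers}, ...]. A call has 1 to 5 rows; each row shifts and turns the commanded pose from where the row before left it; what a row does not reach is not made up. A row lasts 1/8 s, in which the tool goes at most 62.5 mm and 10.7 degrees, less where a joint would pass 70% of its speed; a pose out of reach is approached as far as the arm can. A call with a number of a shift or a turn outside -1 to 1 is refused whole. A call with a gripper value outside its range is refused whole. The fingers move at their own pace and stop on an object; "squeeze" is the grip in N (left out, the last holds). Time passes only in rows, so rows that do not move let the fingers close. It gives the time, the measured TCP pose, the force, the opening and the grip force at its end, in the units of the state.
- env.get_state(): the state, without advancing time (a new reading comes with each control period).
- env.read_camera(name): name is "side" or "top"; returns a dict with "color" (384x512x3 uint8, red, green, blue), "fx", "fy", "cx", "cy" (pixels), "world_from_camera" (4x4, takes a point from camera to world coordinates). Camera axes: x right, y up, looking along -z (the intrinsics and any distortion apply to the point x, -y, -z); pixel columns grow to the right and rows downward; lengths in m; the calibration is good to about 2 mm. A picture is of the moment at which its call begins. There is no depth.
- env.hand_in(): hands the job in; it is judged then, once.
The state is a dict: "clock": time; "joint_pos": joint angles; "qvel": joint speeds; "tau": joint torques, N m; "tcp_pos": TCP position; "orientation": TCP orientation; "wrist_force": force on the tool from outside, world axes, zero at the start; "ft_torque": the same for the moment, N m; "finger_gap": finger opening in m; "grip_force": force on a finger pad.
Only numpy, scipy, OpenCV 4.12 (cv2) and the standard library are available. Lean on these libraries where they do the work, as an engineer would, in place of code of your own. Each camera call takes 0.05 s, during which the arm holds its last target. There are 200 camera calls.

TASK

Two tube-post carriers wait behind the gate of the receiving rack: pull the rack's sprung lever towards the front all the way to its stop, keep it there until both carriers have rolled down into the front bays, then let it spring fully back. The carriers look alike but one is loaded and clearly heavier, so lift each out of its bay in turn to feel which, and leave the lighter one lying in a front bay of the rack. Finish while still holding the heavier one in the gripper, level and still, lengthwise over the middle of the contactless reader and about 5 cm clear above it, without dropping a carrier or disturbing the other things on the bench.

Things in the scene. Friction and masses are not known exactly. Their poses are not given: they have to be found in the camera images.
- rack: fixed aluminium and steel receiving rack, 180 mm deep (x), 262 mm wide (y), lever at its left (+y); origin at the centre of its underside, x away from the robot at yaw 0. Two lanes side by side, each with two steel rod rails that slope 12 degrees down to a bay at the front (-x). Steel gate fingers hold each carrier 86 mm up the slope from its bay
- release_lever (a joint): sprung gate lever at the rack's left side, rad: 0 at rest (leaning 0.42 back, to +x), 0.90 at its stop (leaning 0.48 forward); pulling the knob to the rack's -x raises it. Takes 2 to 4 N at the knob; springs back in under 1 s when let go. The gate is clear below the rails from about 0.85; both carriers then roll down within 1 s. It rises behind them as the lever returns
- lever_knob (a point): centre of the black ball knob, 24 mm in diameter, on the lever's 8 mm steel rod, 130 mm from the pivot; moves with the lever; 152 mm above the worktop at rest. Can be pinched from above, fingers closing along the rack's y, or hooked from behind
- lever_pivot (a point): point on the lever's hinge axis, 33 mm above the worktop, in the plane in which the knob swings; the axis runs along the rack's y. Axes as the rack's
- bay_left (a point): centre of a carrier at rest in the left (+y) front bay, 77 mm above the worktop; axes as the rack's, the carrier's length along y. The lane is 120 mm wide between sheets about as high as this point; rail ends in front rise 10 mm above it. The middle 70 mm of the lane is open, for fingers closing along x, to 30 mm below this point. Let a carrier go here or a few mm higher to put it back
- bay_right (a point): centre of a carrier at rest in the right (-y) front bay, 77 mm above the worktop; axes as the rack's, the carrier's length along y. The lane is 120 mm wide between sheets about as high as this point; rail ends in front rise 10 mm above it. The middle 70 mm of the lane is open, for fingers closing along x, to 30 mm below this point. Let a carrier go here or a few mm higher to put it back
- carrier_1: one of two outwardly alike tube-post carriers, 110 mm long: grey barrel 44 mm in diameter, bare for 66 mm in the middle, a 54 mm felt ring 16 mm wide at each end. Origin at its centre, own y along its length (x, z turn as it rolls). Which is heavier is unknown; both under 0.65 kg, at least 0.2 kg apart. Starts behind the gate, y along the rack's y
- carrier_2: one of two outwardly alike tube-post carriers, 110 mm long: grey barrel 44 mm in diameter, bare for 66 mm in the middle, a 54 mm felt ring 16 mm wide at each end. Origin at its centre, own y along its length (x, z turn as it rolls). Which is heavier is unknown; both under 0.65 kg, at least 0.2 kg apart. Starts behind the gate, y along the rack's y
- reader_top (a point): centre of the black top face, 22 mm above the worktop, of the fixed contactless reader, a flat grey box 104 x 156 mm; y along its long side, z up. Two ridges along y, 5 mm high, 66 mm apart, flank the middle. A carrier is presented lengthwise along this y, its underside about 50 mm (its centre about 77 mm) above this face
- beaker: bystander: clear beaker, 71 mm in diameter, 112 mm tall; origin at the centre of its underside
- swab_carton: bystander: small white carton, 78 x 88 x 51 mm; origin at the centre of its underside
- freezer_box: bystander: white freezer box, 83 x 91 x 26 mm; origin at the centre of its underside
- tally_counter: bystander: grey hand counter, 38 x 92 x 34 mm; origin at the centre of its underside
- strip_holder: bystander: white holder with pale strips, 52 x 90 x 34 mm; origin at the centre of its underside
Things that resemble listed ones, but are neither listed nor needed, are in the scene too. Leave any purple look-alike of the carrier_2 alone.

How it is judged:
By the outcome, as a careful person would: the job done as asked, in the order asked, and still so for the second after the job is handed in, while the arm keeps its last pose, push and grip.
It also fails if it takes over 72 s, if anything falls off the work surface, if the arm or the gripper's body presses on something with over 40 N, if the wrist force passes 120 N, or if a joint passes its speed limit or range.

## Working session

There is one attempt and no reset: what is moved stays moved. The work goes in short steps, Python scripts to look and compute and a tool call to move; the robot and the scene stay as the last step left them, time stands still between calls to the robot, and variables do not carry over. Pictures are saved under pics/ and viewed, at most 10 in all, crops included, and the job is handed in when it is done.

Besides the shell and the picture viewer there is one more tool, called after ">>>" as name(argument=value, ...) on one line, values as JSON. carry_out: Moves the arm, as the interface text tells. Its arguments: {"type":"object","properties":{"series":{"type":"array","items":{"type":"object","properties":{"delta_rot":{"type":"array","items":{"type":"number"}},"travel":{"type":"array","items":{"type":"number"}},"fingers":{"type":"number"}}}},"squeeze":{"type":"number"}},"required":["series"]}

```bash
mkdir -p pics
cat > h.py <<'E'
from workcell import env
import numpy as np, cv2
def shot(n,f=None):
    d=env.read_camera(n)
    if f: cv2.imwrite('pics/'+f,cv2.cvtColor(d['color'],cv2.COLOR_RGB2BGR))
    return d
def ray(d,u,v):
    T=np.array(d['world_from_camera']); c=np.array([(u-d['cx'])/d['fx'],-(v-d['cy'])/d['fy'],-1.])
    return T[:3,3],T[:3,:3]@c
def onz(d,u,v,z):
    o,r=ray(d,u,v); return o+r*(z-o[2])/r[2]
def tri(d1,p1,d2,p2):
    A=[];b=[]
    for d,p in((d1,p1),(d2,p2)):
        o,r=ray(d,*p); r=r/np.linalg.norm(r); P=np.eye(3)-np.outer(r,r); A.append(P);b.append(P@o)
    return np.linalg.lstsq(np.vstack(A),np.hstack(b),rcond=None)[0]
def proj(d,X):
    T=np.linalg.inv(np.array(d['world_from_camera'])); c=T[:3,:3]@np.array(X)+T[:3,3]
    return d['cx']+d['fx']*c[0]/-c[2], d['cy']-d['fy']*c[1]/-c[2]
E
python3 - <<'E'
from h import *
a=shot('top','t0.png');b=shot('side','s0.png')
for d in(a,b): print(d.keys(),d['fx'],d['cx'],d['cy'],np.round(d['world_from_camera'],3).tolist())
for n in('t0','s0'):
    i=cv2.imread(f'pics/{n}.png'); cv2.imwrite(f'pics/{n}b.png',cv2.resize(i,(800,600),interpolation=cv2.INTER_CUBIC))
print(env.get_state())
E
```

```text
dict_keys(['color', 'fx', 'fy', 'cx', 'cy', 'world_from_camera']) 472.9536543621684 253.79831623970958 192.94380960528818 [[-0.029, 0.982, -0.186, 0.282], [-1.0, -0.028, 0.006, 0.011], [0.001, 0.186, 0.983, 1.513], [0.0, 0.0, 0.0, 1.0]]
dict_keys(['color', 'fx', 'fy', 'cx', 'cy', 'world_from_camera']) 468.40536508318826 256.22588567943245 193.5755935498663 [[0.821, 0.378, -0.428, -0.126], [-0.571, 0.536, -0.622, -0.948], [-0.006, 0.755, 0.656, 1.122], [0.0, 0.0, 0.0, 1.0]]
{'clock': 0.1, 'joint_pos': array([9.85430086e-01, 3.13932622e-01, 4.50765850e-02, 1.30361470e+00,
       2.62957017e-06, 1.43117660e+00]), 'qvel': array([-0.00079208, -0.0019192 ,  0.00321648,  0.00017128, -0.00085868,
       -0.00111424]), 'tau': array([ 2.22003961e-03, -4.81726313e+01,  2.99243367e+01,  1.27906559e-02,
       -1.67527519e-04, -1.18772064e-05]), 'tcp_pos': array([0.247622  , 0.51835987, 0.1926874 ]), 'orientation': array([-2.98107351e-04,  2.21032644e-01,  9.75266051e-01, -7.82333133e-04]), 'wrist_force': array([ 0.37066766,  0.21902721, -0.19547117]), 'ft_torque': array([-0.04018004,  0.04230939, -0.01356561]), 'grip_force': 0.0, 'finger_gap': 0.08549674890133407}
```

View pics/t0b.png

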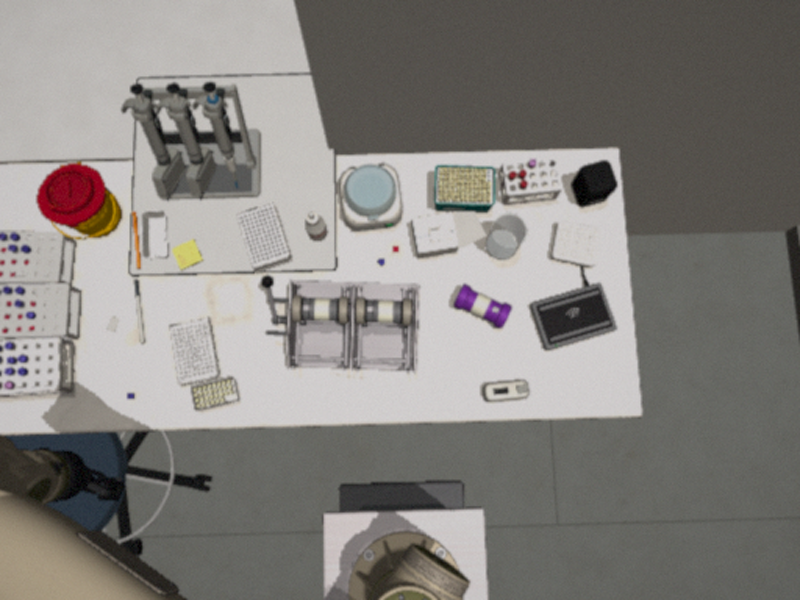

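View pics/s0b.png

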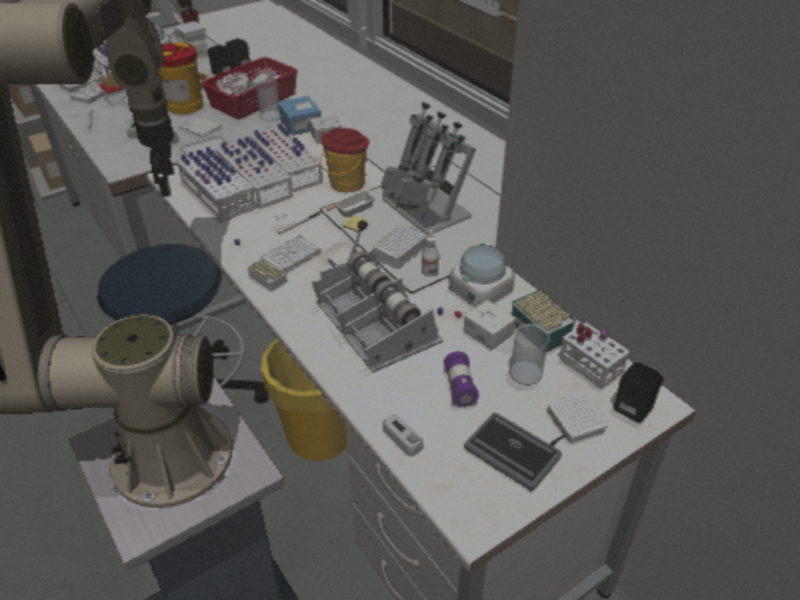

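The top view shows the rack at about (285–418, 282–370) in the 800×600 copy, the knob at (267, 283), the reader at (573, 316), and the purple decoy at (482, 306). The side view has the knob at (362, 226) and the reader at (513, 450). I'll zoom in on both next.

Run:
```python
from h import *
t=cv2.imread('pics/t0.png');s=cv2.imread('pics/s0.png')
A=cv2.resize(t[172:244,162:277],None,fx=6.9,fy=4.1*1.0,interpolation=cv2.INTER_CUBIC) if 0 else cv2.resize(t[174:242,162:274],(784,476),interpolation=cv2.INTER_CUBIC)
B=cv2.resize(s[134:240,196:290],(532,600),interpolation=cv2.INTER_CUBIC)
C=cv2.resize(s[255:320,290:365],(600,520),interpolation=cv2.INTER_CUBIC)
cv2.imwrite('pics/A.png',A);cv2.imwrite('pics/B.png',B)
def blobs(im,x0,y0,x1,y1,thr,mn):
    g=cv2.cvtColor(im,cv2.COLOR_BGR2GRAY)[y0:y1,x0:x1]
    m=(g<thr).astype(np.uint8); n,l,st,c=cv2.connectedComponentsWithStats(m)
    for i in range(1,n):
        if st[i,4]>=mn:
            cs,_=cv2.findContours((l==i).astype(np.uint8),0,2)
            r=cv2.minAreaRect(cs[0]); print(st[i]+[x0,y0,0,0,0],c[i]+[x0,y0],r[0][0]+x0,r[0][1]+y0,r[1:],(cv2.boxPoints(r)+[x0,y0]).round(1).tolist())
print('top knob');blobs(t,160,172,182,192,75,8)
print('side knob');blobs(s,220,136,242,152,75,8)
print('top reader');blobs(t,335,178,400,228,90,60)
print('side reader');blobs(s,292,258,362,314,80,60)
```

```text
top knob
[168 177   7   7  39] [170.58974359 180.        ] 171.0 180.0 ((6.0, 6.0), 90.0) [[168.0, 177.0], [174.0, 177.0], [174.0, 183.0], [168.0, 183.0]]
side knob
[229 141   6   7  28] [231.28571429 143.89285714] 231.00000095367432 144.0 ((4.242640495300293, 5.656853675842285), 45.0) [[227.5, 144.5], [231.5, 140.5], [234.5, 143.5], [230.5, 147.5]]
top reader
[ 343  183   49   38 1052] [366.8269962 201.8108365] 366.90367126464844 201.67890167236328 ((27.298051834106445, 43.676883697509766), 73.3007583618164) [[342.1, 194.9], [383.9, 182.3], [391.7, 208.5], [349.9, 221.0]]
side reader
[ 298  263   64   51 1336] [328.93862275 288.01871257] 333.1923065185547 280.4615364074707 ((53.528568267822266, 49.92301559448242), 33.690067291259766) [[297.1, 286.4], [324.8, 244.8], [369.3, 274.5], [341.6, 316.1]]
```

View pics/A.png

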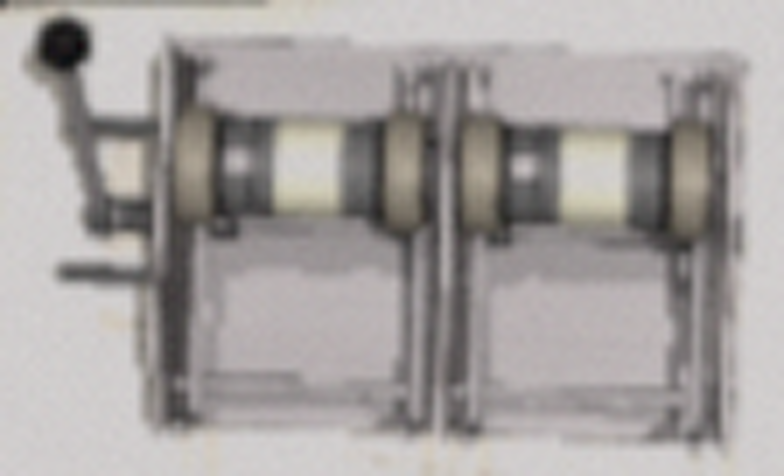

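View pics/B.png

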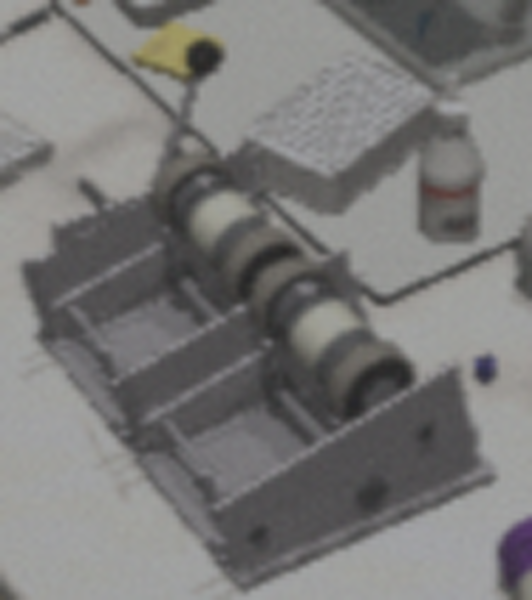

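The knob is at crop-A (62, 43) and crop-B (205, 57). The carriers' cream bands are at A (309, 165) and (594, 175), and at B (225, 225) and (325, 335). Next I triangulate these.

Run:
```python
from h import *
a=shot('top');b=shot('side')
fa=lambda U,V:(162+(U+.5)/7-.5,174+(V+.5)/7-.5)
fb=lambda U,V:(196+(U+.5)/5.66-.5,134+(V+.5)/5.66-.5)
r=lambda x:np.round(x,4)
k=tri(a,(170.6,180),b,(231.3,143.9));print('knob',r(k),'plane .152',r(onz(a,170.6,180,.152)),r(onz(b,231.3,143.9,.152)))
cl=tri(a,fa(309,166),b,fb(225,225));cr=tri(a,fa(594,175),b,fb(325,335));print('carriers',r(cl),r(cr))
d=cl-cr;print('yaw from pair',np.arctan2(-d[0],d[1]),np.linalg.norm(d))
z=.077+.086*np.sin(np.radians(12));print('z exp',z)
L=[onz(a,*fa(*p),z) for p in((195,163),(407,168),(480,172),(690,178))];print(r(L))
d=L[0]-L[3];print('yaw rings',np.arctan2(-d[0],d[1]))
for z in(0.0,.06,.077): print(z,[r(onz(a,*fa(*p),z))[:2].tolist() for p in((155,430),(722,445),(165,42),(740,60))])
print('reader',r(tri(a,(366.9,201.7),b,(328.94,288))),r(onz(a,366.9,201.7,.022)),r(onz(b,328.94,288,.022)))
q=np.array([onz(a,*p,.022) for p in[[342.1,194.9],[383.9,182.3],[391.7,208.5],[349.9,221.0]]]);print(r(q))
d=q[0]-q[1];print('reader yaw',np.arctan2(-d[0],d[1]),np.linalg.norm(d),np.linalg.norm(q[1]-q[2]))
```

```text
knob [0.5859 0.2446 0.1546] plane .152 [0.585  0.2457 0.152 ] [0.5893 0.2474 0.152 ]
carriers [0.5394 0.1473 0.1046] [0.5308 0.0246 0.1063]
yaw from pair -0.06984597654481038 0.12298503952487547
z exp 0.0948804054103273
[[ 0.5435  0.198   0.0949]
 [ 0.5387  0.1058  0.0949]
 [ 0.536   0.074   0.0949]
 [ 0.5308 -0.0172  0.0949]]
yaw rings -0.059322044063924426
0.0 [[0.4374, 0.2292], [0.4231, -0.0298], [0.619, 0.2243], [0.6027, -0.0442]]
0.06 [[0.4313, 0.2205], [0.4175, -0.0282], [0.6056, 0.2159], [0.59, -0.042]]
0.077 [[0.4295, 0.2181], [0.4159, -0.0278], [0.6018, 0.2135], [0.5864, -0.0414]]
reader [ 0.5289 -0.3635  0.0122] [ 0.525  -0.3597  0.022 ] [ 0.5255 -0.3695  0.022 ]
[[ 0.5494 -0.2818  0.022 ]
 [ 0.5868 -0.4192  0.022 ]
 [ 0.5008 -0.4372  0.022 ]
 [ 0.4646 -0.3012  0.022 ]]
reader yaw 0.2658815642768142 0.14234787264908025 0.08785791640943272
```

>>> carry_out(series=[{"travel": [0.9, -0.73, 0.05], "delta_rot": [0, 0, 0.257], "fingers": -1}, {"travel": [0.9, -0.73, 0.05], "delta_rot": [0, 0, 0.257], "fingers": -1}, {"travel": [0.9, -0.73, 0.05], "delta_rot": [0, 0, 0.257], "fingers": -1}, {"travel": [0.9, -0.73, 0.05], "delta_rot": [0, 0, 0.257], "fingers": -1}, {"travel": [0.9, -0.73, 0.05], "delta_rot": [0, 0, 0.257], "fingers": -1}], squeeze=25)

```text
clock: 0.82
tcp_pos: [0.361, 0.4269, 0.1996]
orientation: [-0.0, 0.158, 0.988, -0.0]
wrist_force: [-0.4, -0.7, -0.6]
finger_gap: 0.0852
grip_force: 0.0
```

>>> carry_out(series=[{"travel": [0.9, -0.73, 0.05], "delta_rot": [0, 0, 0.257], "fingers": -1}, {"travel": [0.9, -0.73, 0.05], "delta_rot": [0, 0, 0.257], "fingers": -1}, {"travel": [0.9, -0.73, 0.05], "delta_rot": [0, 0, 0.257], "fingers": -1}, {"travel": [0.9, -0.73, 0.05], "delta_rot": [0, 0, 0.257], "fingers": -1}, {"travel": [0.9, -0.73, 0.05], "delta_rot": [0, 0, 0.257], "fingers": -1}])

```text
clock: 1.45
tcp_pos: [0.4735, 0.3356, 0.2058]
orientation: [-0.0, 0.094, 0.996, -0.0]
wrist_force: [-0.8, -0.2, -1.0]
finger_gap: 0.0851
grip_force: 0.0
```

>>> carry_out(series=[{"travel": [0.9, -0.73, 0.05], "delta_rot": [0, 0, 0.257], "fingers": -1}, {"travel": [0.9, -0.73, 0.05], "delta_rot": [0, 0, 0.257], "fingers": -1}, {"travel": [0.9, -0.73, 0.05], "delta_rot": [0, 0, 0.257], "fingers": -1}, {"travel": [0.9, -0.73, 0.05], "delta_rot": [0, 0, 0.257], "fingers": -1}, {"travel": [0.9, -0.73, 0.05], "delta_rot": [0, 0, 0.257], "fingers": -1}])

```text
clock: 2.08
tcp_pos: [0.586, 0.2444, 0.212]
orientation: [-0.0, 0.03, 1.0, -0.0]
wrist_force: [-0.1, -0.3, 0.1]
finger_gap: 0.0851
grip_force: 0.0
```

>>> carry_out(series=[{"travel": [0.05, 0.05, -0.8], "delta_rot": [0, 0, 0], "fingers": -1}, {"travel": [0, 0, -0.8], "delta_rot": [0, 0, 0], "fingers": -1}, {"travel": [0, 0, -0.8], "delta_rot": [0, 0, 0], "fingers": -1}, {"travel": [0, 0, -0.76], "delta_rot": [0, 0, 0], "fingers": -1}, {"travel": [0, 0, 0], "delta_rot": [0, 0, 0], "fingers": 1}])

```text
clock: 2.7
tcp_pos: [0.5853, 0.2459, 0.1313]
orientation: [-0.002, 0.03, 1.0, -0.001]
wrist_force: [-0.2, -0.0, 0.8]
finger_gap: 0.07
grip_force: 0.0
```

>>> carry_out(series=[{"travel": [0, 0, 0], "delta_rot": [0, 0, 0], "fingers": 1}, {"travel": [0, 0, 0], "delta_rot": [0, 0, 0], "fingers": 1}, {"travel": [0, 0, 0], "delta_rot": [0, 0, 0], "fingers": 1}, {"travel": [0, 0, 0], "delta_rot": [0, 0, 0], "fingers": 1}, {"travel": [0, 0, 0], "delta_rot": [0, 0, 0], "fingers": 1}])

```text
clock: 3.32
tcp_pos: [0.5868, 0.2464, 0.1335]
orientation: [0.0, 0.03, 1.0, 0.0]
wrist_force: [-0.5, -0.4, -0.3]
finger_gap: -0.0001
grip_force: 0.0
```

Run:
```python
from h import *
t=shot('top','t1.png')['color'];s=shot('side','s1.png')['color']
A=cv2.resize(t[164:242,150:274],(800,503));B=cv2.resize(s[110:240,196:300],(480,600))
cv2.imwrite('pics/B1.png',B[:,:,::-1])
print(env.get_state()['finger_gap'],env.get_state()['grip_force'])
```

```text
0.0001508591856292974 0.0
```

View pics/B1.png

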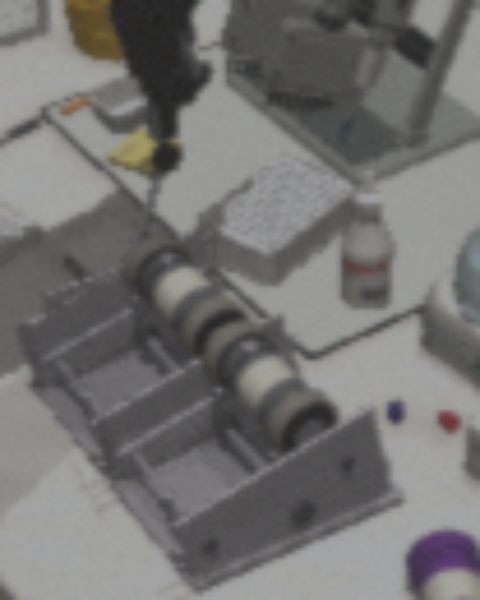

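The fingers shut on nothing: in the crop, the knob at (165, 155) sits in front of the fingertip. I'll check how the gripper projects against the images.

Run:
```python
from h import *
a=shot('top');b=shot('side')
p=env.get_state()['tcp_pos'];print(p)
ua,ub=proj(a,p),proj(b,p);print(ua,ub, proj(a,p+[0,0,.019]),proj(b,p+[0,0,.019]))
print('knob px',(170.6,180),(231.3,143.9))
A=cv2.resize(a['color'][150:206,146:206],(600,560),interpolation=cv2.INTER_CUBIC)
B=cv2.resize(b['color'][116:166,206:256],(600,600),interpolation=cv2.INTER_CUBIC)[:560]
B=B[:,:200] if 0 else cv2.resize(B,None,fx=.33,fy=.33) if 0 else B
C=np.hstack([cv2.resize(A,(400,373)),cv2.resize(B,(400,373))])
cv2.imwrite('pics/C1.png',np.clip(C[:,:,::-1].astype(float)*1.6,0,255))
```

```text
[0.58666819 0.24633833 0.13325155]
(np.float64(171.4547354173112), np.float64(180.80493439155796)) (np.float64(231.05090145821268), np.float64(148.54256286725678)) (np.float64(170.35720554977377), np.float64(179.4413079029097)) (np.float64(230.83375955526535), np.float64(144.21736969383562))
knob px (170.6, 180) (231.3, 143.9)[ WARN:0@2.374] global loadsave.cpp:1063 imwrite_ Unsupported depth image for selected encoder is fallbacked to CV_8U.
```

View pics/C1.png

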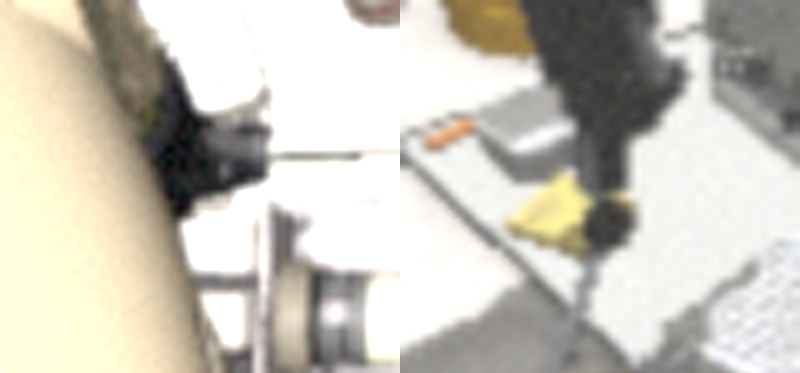

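>>> carry_out(series=[{"travel": [-0.2, 0.01, 0.03], "delta_rot": [0, 0, 0], "fingers": 1}, {"travel": [-0.2, 0.01, 0.03], "delta_rot": [0, 0, 0], "fingers": 1}, {"travel": [0, 0, 0], "delta_rot": [0, 0, 0], "fingers": 1}])

```text
clock: 3.9
tcp_pos: [0.5762, 0.2469, 0.135]
orientation: [0.0, 0.03, 1.0, 0.0]
wrist_force: [0.3, 0.5, 0.6]
finger_gap: 0.0001
grip_force: 0.0
```

Run:
```python
from h import *
a=shot('top','t2.png');b=shot('side','s2.png')
s=env.get_state();p=s['tcp_pos'];print(p,s['wrist_force'],s['ft_torque']);print(proj(b,p))
np.set_printoptions(linewidth=200)
print(cv2.cvtColor(b['color'],cv2.COLOR_RGB2GRAY)[134:158,220:246])
B=cv2.resize(b['color'][116:166,206:256],(600,600),interpolation=cv2.INTER_CUBIC)
cv2.imwrite('pics/D1.png',np.clip(B[:,:,::-1].astype(float)*2,0,255).astype(np.uint8))
```

```text
[0.57664904 0.24689894 0.13492821] [-0.0960537  -0.76392914 -0.53802192] [ 0.01455733  0.05386527 -0.01430106]
(np.float64(228.60573812891138), np.float64(149.0240740970725))
[[147 151 144 126 110  72  59  55  41  45  43  49  68 111 141 151 151 153 152 152 152 154 153 155 155 153]
 [ 96 101  93  88  80  64  56  57  44  42  44  54  96 142 152 154 155 153 151 153 155 152 153 155 153 153]
 [ 74  80  81  77  74  63  57  59  48  41  44  59 104 149 153 154 152 154 155 153 152 152 154 152 152 154]
 [ 77  79  79  78  73  64  61  63  52  38  47  57 105 149 155 153 154 155 152 151 153 153 154 156 154 153]
 [ 93  88  90  87  83  69  65  62  50  42  41  55 102 150 154 154 155 153 151 153 153 152 153 153 152 151]
 [143 146 144 142 129  98  68  63  49  43  44  66 107 150 151 151 151 153 154 155 152 152 153 153 154 153]
 [154 153 153 150 142 125  93  76  62  57  69  96 119 141 146 150 154 152 151 153 154 154 153 151 154 154]
 [153 151 146 139 137 140 133 124 105  92  75  62  64  80 101 126 151 151 153 153 152 154 152 155 154 152]
 [154 144 138 134 138 146 146 143 119  66  52  44  47  46  68 111 149
[... 943 characters left out ...]
 154 155 153 155 154 155 153 152 154 151 153 154 151 137]
 [ 99  95  90  82  74 110 145 139 102 112 145 151 154 152 154 153 153 154 154 153 153 153 152 152 142 116]
 [ 98  96  96  91  78  74 108 130  97 110 148 156 152 154 152 152 150 153 151 154 152 149 149 145 137 140]
 [ 94  93  92  93  88  75  77  98  90 107 149 155 154 155 153 153 155 154 153 153 150 137 115 123 131 142]
 [ 91  90  91  93  90  86  82  92  96 124 147 153 153 151 152 152 152 153 152 148 136 107 112 136 144 150]
 [ 91  94  92  91  92  88  89  85  75  91 130 147 153 153 155 153 152 153 141 109 103  98 115 139 144 146]
 [ 95  93  93  90  91  89  91  85  71  73  84 115 147 152 152 154 153 151 135 102  99 103 120 137 142 144]]
```

View pics/D1.png

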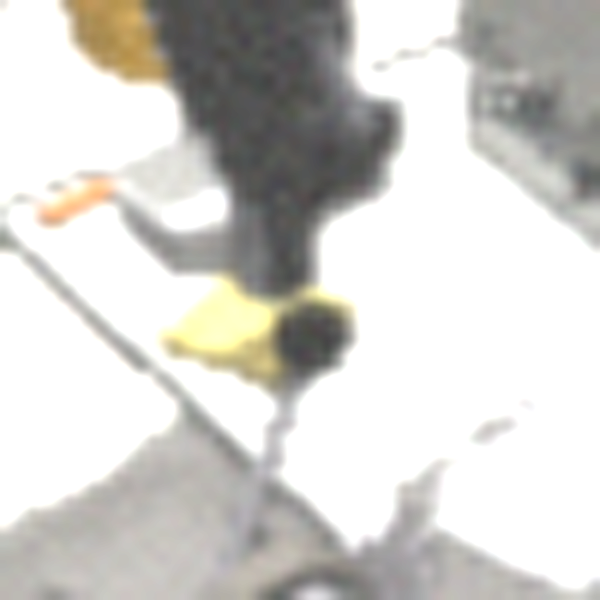

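The fingertip is visible at crop (275, 290), about image (229, 140), but the reported TCP projects to v≈149. The knob at crop (313, 335) is untouched. I'll compare with the earlier frames.

Run:
```python
from h import *
a=shot('top');b=shot('side')
s0=[.2476,.5184,.1927]
print('start',proj(a,s0),proj(b,s0),'base',proj(a,[0,0,0]),proj(b,[0,0,0]))
i=cv2.cvtColor(cv2.imread('pics/s0.png'),6);np.set_printoptions(linewidth=220)
print(i[108:138,94:120])
p=env.get_state()['tcp_pos']
for z in (.135,.145,.155,.165,.175): print(z,onz(b,229,140.3,z).round(4))
```

```text
start (np.float64(67.3153574607444), np.float64(300.66819200268196)) (np.float64(109.8583337226543), np.float64(130.74151739397018)) base (np.float64(259.49285367622264), np.float64(376.8649932797075)) (np.float64(109.71084261300726), np.float64(292.5799533274004))
[[138 136 114  51  33  35  36  31  32  35  30  34  31  33  34  33  64 116 150 153 130  80  85 100 111 137]
 [113 105  81  39  28  34  32  30  31  32  34  36  35  33  28  31  56 105 152 153 135  84  84  90  92 120]
 [ 80  87  78  61  35  34  34  42  48  47  34  35  36  31  33  35  49 100 149 155 139 106  91 100  86  93]
 [100 145 144 123  54  34  40  79 113  99  49  35  35  40  54  62  78 117 153 155 144 110  91  90  77  77]
 [114 147 156 133  60  37  47  94 138 128  75  41  46  80 122 142 145 152 154 155 148 117 101 115  86  78]
 [100 137 152 139  83  39  36  54  77  64  44  31  46  96 145 157 155 157 158 156 154 133  96 112 116  88]
 [ 78 114 140 138  88  42  32  38  39  33  34  37  42  87 140 156 156 154 158 158 155 140 107 105 110 111]
 [ 67  95 120 132 101  44  29  37  32  36  37  30  46  92 148 154 156 159 158 155 152
[... 1818 characters left out ...]
7 158 160 159 159 158]
 [ 76  79  77  78  78  81  78  78  80  79  79  78  81  80  82  82  95 125 146 156 158 158 157 158 156 158]
 [ 79  78  79  78  78  79  79  79  81  77  81  77  78  77  78  79  80  99 130 146 157 159 160 156 157 159]
 [ 77  78  77  79  78  78  78  78  79  81  79  78  75  79  79  76  66  85 109 133 146 158 156 157 157 158]
 [ 79  76  78  80  78  79  80  79  80  80  81  77  80  78  78  76  73  73  90 114 136 151 156 160 157 158]
 [ 79  78  80  79  77  79  76  78  79  79  77  78  80  81  77  77  77  82  86  95 114 138 157 157 160 159]]
0.135 [0.6073 0.2927 0.135 ]
0.145 [0.5999 0.2802 0.145 ]
0.155 [0.5925 0.2676 0.155 ]
0.165 [0.585 0.255 0.165]
0.175 [0.5776 0.2425 0.175 ]
```

>>> carry_out(series=[{"travel": [0, 0, 0.3], "delta_rot": [0, 0, 0], "fingers": 0}, {"travel": [0, 0, 0], "delta_rot": [0, 0, 0], "fingers": 0}, {"travel": [0, 0, 0], "delta_rot": [0, 0, 0], "fingers": 0}])

```text
clock: 4.47
tcp_pos: [0.5769, 0.2469, 0.1424]
orientation: [0.0, 0.03, 1.0, 0.0]
wrist_force: [-0.5, 0.5, 0.0]
finger_gap: 0.0426
grip_force: 0.0
```

Run:
```python
from h import *
b=shot('side','s3.png');s=env.get_state();p=s['tcp_pos'];print(p,s['finger_gap'])
g=s['finger_gap']/2
for dy in(-g,g):
  for dz in(0,.01,.02,.03,.04): print(dy,dz,np.round(proj(b,p+[0.06*dy,dy,dz]),1))
np.set_printoptions(linewidth=220)
print(cv2.cvtColor(b['color'],7)[126:152,216:242])
s0=np.array([.2476,.5184,.1927]);u=np.array([.431,.902,0])*.0425
for sg in(-1,1):print('start',[np.round(proj(b,s0+sg*u+[0,0,dz]),1).tolist() for dz in(0.013,.03,.04,.05)])
```

```text
[0.57674626 0.24684543 0.14225884] 0.04247560846210311
-0.021237804231051555 0 [231.4 150.3]
-0.021237804231051555 0.01 [231.3 148. ]
-0.021237804231051555 0.02 [231.2 145.7]
-0.021237804231051555 0.03 [231.1 143.4]
-0.021237804231051555 0.04 [231. 141.]
0.021237804231051555 0 [225.7 144.5]
0.021237804231051555 0.01 [225.6 142.2]
0.021237804231051555 0.02 [225.4 139.9]
0.021237804231051555 0.03 [225.3 137.6]
0.021237804231051555 0.04 [225.2 135.2]
[[163 161 159 159 154 128  79  47  42  40  38  43  41  41  45  46  39  39  41  40  39  42  48  95 147 152]
 [162 159 156 150 129 101  68  41  39  38  39  38  46  47  70  85  48  41  35  39  41  39  50  96 147 152]
 [154 150 134 120 110  97  68  41  37  41  39  39  42  45  62  77  50  40  42  38  36  41  51  98 148 153]
 [129 119 113 110 111 101  75  44  38  38  41  40  37  44  59  75  45  42  40  38  38  43  60 105 146 150]
 [114 109 113 113 113 103  78  44  40  40  38  38  41  40  49  47  39  40  38  42  42  46  89 140 151 152]
 [129 115 112 114 113 104  78  47  40  42  41  38  40  44  44  43  37  42  41  43  38  47  93 148 153 153]
 [111 
[... 1576 characters left out ...]
2 152 151 153 154 153]
 [152 140 126  95 118 148 148 145 141 130  94  87  78  66  62  68 101 138 147 151 151 152 151 153 152 153]
 [153 152 145 126  91 120 148 152 153 150 143 129  90  81  83 107 145 154 153 152 154 152 153 153 154 153]
 [158 156 157 146 124  87 119 148 152 152 155 150 131  89 104 146 156 154 157 153 154 153 153 154 153 152]
 [162 159 156 150 130  86  79 116 145 152 152 150 134  97 107 149 153 152 152 154 153 153 154 154 152 153]
 [162 159 143 113 103  91  78  83 118 146 152 139 102  95 112 148 155 157 152 156 154 155 154 153 154 152]]
start [[108.2, 134.2], [107.2, 130.1], [106.5, 127.7], [105.9, 125.3]]
start [[109.9, 121.3], [109.0, 117.3], [108.4, 114.9], [107.8, 112.5]]
```

Run:
```python
from h import *
a=shot('top');s0=np.array([.2476,.5184,.1927]);u=np.array([.431,.902,0])*.05
for nm,o in(('nom',[0,0,.013]),('z+35',[0,0,.048]),('xy',[.03,.046,.013])):
  print(nm,[np.round(proj(a,s0+sg*u+o),1).tolist() for sg in(-1,0,1)])
i=cv2.imread('pics/t0.png');cv2.imwrite('pics/E.png',np.clip(cv2.resize(i[280:340,30:110],(800,600),interpolation=cv2.INTER_CUBIC)*1.0*2,0,255).astype(np.uint8))
```

```text
nom [[81.9, 308.6], [65.5, 300.8], [49.1, 293.2]]
z+35 [[77.1, 309.3], [60.2, 301.4], [43.5, 293.5]]
xy [[65.3, 297.7], [48.9, 290.0], [32.7, 282.4]]
```

View pics/E.png

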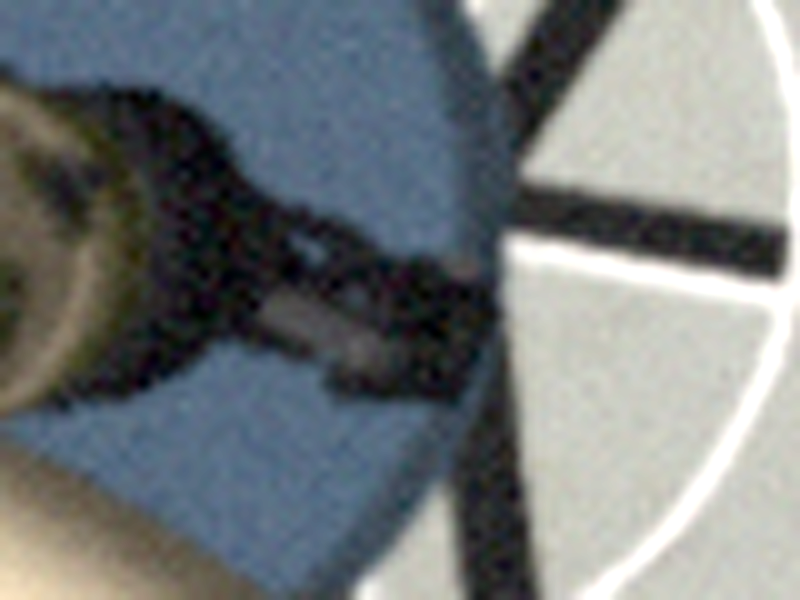

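The top view puts the gripper's right finger edge at crop (490, 310), image (79, 311). That matches fingertips about 35 mm higher than the reported TCP, with no xy error. So the tips sit about 35 mm above the reading, and I'll go down by that much more.

>>> carry_out(series=[{"travel": [0.4, -0.02, 0], "delta_rot": [0, 0, 0], "fingers": 0}, {"travel": [0, 0, -0.6], "delta_rot": [0, 0, 0], "fingers": 0}, {"travel": [0, 0, -0.6], "delta_rot": [0, 0, 0], "fingers": 0}, {"travel": [0, 0, -0.5], "delta_rot": [0, 0, 0], "fingers": 0}, {"travel": [0, 0, 0], "delta_rot": [0, 0, 0], "fingers": 1}])

```text
clock: 5.2
tcp_pos: [0.5853, 0.246, 0.0977]
orientation: [-0.002, 0.03, 1.0, -0.0]
wrist_force: [-0.0, -0.0, -0.2]
finger_gap: 0.0253
grip_force: 0.0
```

>>> carry_out(series=[{"travel": [0, 0, 0], "delta_rot": [0, 0, 0], "fingers": 1}, {"travel": [0, 0, 0], "delta_rot": [0, 0, 0], "fingers": 1}, {"travel": [0, 0, 0], "delta_rot": [0, 0, 0], "fingers": 1}, {"travel": [0, 0, 0], "delta_rot": [0, 0, 0], "fingers": 1}])

```text
clock: 5.7
tcp_pos: [0.5851, 0.2455, 0.0985]
orientation: [-0.002, 0.03, 1.0, -0.001]
wrist_force: [-2.8, -4.0, -11.5]
finger_gap: 0.022
grip_force: 24.9
```

>>> carry_out(series=[{"travel": [0, 0, 0], "delta_rot": [0, 0, 0], "fingers": 0.2}, {"travel": [0, 0, 0.18], "delta_rot": [0, 0, 0], "fingers": 0.2}, {"travel": [0, 0, 0], "delta_rot": [0, 0, 0], "fingers": 1}, {"travel": [0, 0, 0], "delta_rot": [0, 0, 0], "fingers": 1}, {"travel": [0, 0, 0], "delta_rot": [0, 0, 0], "fingers": 1}])

```text
clock: 6.32
tcp_pos: [0.5888, 0.2453, 0.1072]
orientation: [0.003, 0.031, 1.0, -0.001]
wrist_force: [-0.5, -4.6, 6.1]
finger_gap: 0.0221
grip_force: 24.2
```

>>> carry_out(series=[{"travel": [0, 0, 0], "delta_rot": [0, 0, 0], "fingers": 0.2}, {"travel": [0, 0, 0], "delta_rot": [0, 0, 0], "fingers": 0.2}])

```text
clock: 6.58
tcp_pos: [0.5871, 0.2468, 0.1048]
orientation: [0.001, 0.03, 1.0, 0.001]
wrist_force: [0.7, -0.1, -1.4]
finger_gap: 0.0342
grip_force: 0.0
```

>>> carry_out(series=[{"travel": [-0.02, -0.04, -0.07], "delta_rot": [0, 0, 0], "fingers": 0.2}, {"travel": [0, 0, 0], "delta_rot": [0, 0, 0], "fingers": 1}, {"travel": [0, 0, 0], "delta_rot": [0, 0, 0], "fingers": 1}, {"travel": [0, 0, 0], "delta_rot": [0, 0, 0], "fingers": 1}])

```text
clock: 7.08
tcp_pos: [0.5859, 0.2454, 0.1023]
orientation: [-0.0, 0.03, 1.0, 0.0]
wrist_force: [-0.5, 1.0, -0.5]
finger_gap: 0.0222
grip_force: 24.5
```

>>> carry_out(series=[{"travel": [-0.73, 0.044, 0.26], "delta_rot": [0, 0, 0], "fingers": 1}, {"travel": [-0.76, 0.045, 0.15], "delta_rot": [0, 0, 0], "fingers": 1}, {"travel": [-0.78, 0.046, 0.03], "delta_rot": [0, 0, 0], "fingers": 1}, {"travel": [0, 0, 0], "delta_rot": [0, 0, 0], "fingers": 1}])

```text
clock: 7.58
tcp_pos: [0.5294, 0.2489, 0.114]
orientation: [0.001, 0.03, 1.0, 0.0]
wrist_force: [2.3, 0.3, -0.6]
finger_gap: 0.022
grip_force: 25.3
```

>>> carry_out(series=[{"travel": [-0.78, 0.046, -0.08], "delta_rot": [0, 0, 0], "fingers": 1}, {"travel": [-0.75, 0.045, -0.2], "delta_rot": [0, 0, 0], "fingers": 1}, {"travel": [-0.72, 0.044, -0.31], "delta_rot": [0, 0, 0], "fingers": 1}, {"travel": [-0.05, 0, -0.02], "delta_rot": [0, 0, 0], "fingers": 1}, {"travel": [0, 0, 0], "delta_rot": [0, 0, 0], "fingers": 1}])

```text
clock: 8.2
tcp_pos: [0.474, 0.2524, 0.1]
orientation: [0.002, 0.03, 1.0, 0.0]
wrist_force: [-0.2, -1.8, 9.3]
finger_gap: 0.0221
grip_force: 25.6
```

>>> carry_out(series=[{"travel": [-0.1, 0, 0.03], "delta_rot": [0, 0, 0], "fingers": 1}, {"travel": [0, 0, 0], "delta_rot": [0, 0, 0], "fingers": 1}, {"travel": [0, 0, 0], "delta_rot": [0, 0, 0], "fingers": 1}, {"travel": [0, 0, 0], "delta_rot": [0, 0, 0], "fingers": 1}, {"travel": [0, 0, 0], "delta_rot": [0, 0, 0], "fingers": 1}])

```text
clock: 8.82
tcp_pos: [0.4717, 0.2524, 0.0992]
orientation: [0.001, 0.03, 1.0, 0.0]
wrist_force: [6.0, 0.6, -1.0]
finger_gap: 0.0216
grip_force: 25.1
```

>>> carry_out(series=[{"travel": [0, 0, 0], "delta_rot": [0, 0, 0], "fingers": 1}, {"travel": [0, 0, 0], "delta_rot": [0, 0, 0], "fingers": 1}, {"travel": [0, 0, 0], "delta_rot": [0, 0, 0], "fingers": 1}, {"travel": [0, 0, 0], "delta_rot": [0, 0, 0], "fingers": 1}, {"travel": [0, 0, 0], "delta_rot": [0, 0, 0], "fingers": 1}])

```text
clock: 9.45
tcp_pos: [0.4717, 0.2524, 0.0992]
orientation: [0.001, 0.03, 1.0, 0.0]
wrist_force: [5.5, 0.8, -1.0]
finger_gap: 0.0222
grip_force: 25.2
```

```bash
cat >> h.py <<'E'
def bands(d,box):
    x0,y0,x1,y1=box; c=cv2.cvtColor(d['color'],cv2.COLOR_RGB2LAB).astype(int)[y0:y1,x0:x1]
    m=((c[...,2]>c[...,2].min()*0+134)&(c[...,0]>120)).astype(np.uint8)
    n,l,st,ce=cv2.connectedComponentsWithStats(m)
    return [(ce[i]+[x0,y0]).round(1).tolist()+[int(st[i,4])] for i in range(1,n) if st[i,4]>15]
E
python3 - <<'E'
from h import *
a=shot('top','t4.png');b=shot('side','s4.png');print(env.get_state()['tcp_pos'],env.get_state()['wrist_force'])
for f,box in(('t',(184,176,274,240)),('s',(200,160,280,240))):
  for k in(0,4):
    c=cv2.cvtColor(cv2.imread(f'pics/{f}{k}.png'),cv2.COLOR_BGR2RGB);print(f,k,bands({'color':c},box))
E
```

```text
[0.47171128 0.25242545 0.09923663] [ 4.77833501 -0.49911159 -1.93886679]
t 0 [[189.1, 196.6, 59], [205.8, 192.7, 32], [219.2, 197.7, 50], [230.1, 198.0, 53], [246.7, 194.0, 28], [260.0, 198.7, 56], [205.3, 201.9, 45], [246.3, 203.0, 44]]
t 4 [[188.4, 224.4, 47], [205.0, 220.5, 36], [218.2, 225.6, 59], [229.2, 225.8, 58], [245.9, 221.7, 39], [259.0, 227.0, 57], [204.4, 229.7, 40], [244.9, 231.4, 38], [196.5, 237.0, 41]]
s 0 []
s 4 []
```

Both carriers have rolled into the front bays: the felt rings moved from v≈197 to v≈225. Now I release the lever.

>>> carry_out(series=[{"travel": [0, 0, 0], "delta_rot": [0, 0, 0], "fingers": -0.3}, {"travel": [0, 0, 0], "delta_rot": [0, 0, 0], "fingers": -0.3}, {"travel": [0, 0, 0], "delta_rot": [0, 0, 0], "fingers": -0.3}, {"travel": [0, 0, 0], "delta_rot": [0, 0, 0], "fingers": -0.3}, {"travel": [0, 0, 0], "delta_rot": [0, 0, 0], "fingers": -0.3}])

```text
clock: 10.18
tcp_pos: [0.4693, 0.2521, 0.099]
orientation: [-0.0, 0.03, 1.0, 0.0]
wrist_force: [-0.4, 0.2, 0.5]
finger_gap: 0.0558
grip_force: 0.0
```

>>> carry_out(series=[{"travel": [0, 0, 1], "delta_rot": [0, 0, 0], "fingers": -0.5}, {"travel": [0, 0, 1], "delta_rot": [0, 0, 0], "fingers": -1}, {"travel": [0, -0.7, 0.5], "delta_rot": [0, 0, -1], "fingers": -1}, {"travel": [0, -0.7, 0], "delta_rot": [0, 0, -1], "fingers": -1}, {"travel": [0, -0.7, 0], "delta_rot": [0, 0, -1], "fingers": -1}])

```text
clock: 10.8
tcp_pos: [0.4695, 0.1992, 0.1619]
orientation: [0.0, 0.181, 0.984, 0.0]
wrist_force: [0.3, -0.7, 0.6]
finger_gap: 0.0855
grip_force: 0.0
```

Run:
```python
from h import *
a=shot('top','t5.png');b=shot('side','s5.png');print(env.get_state()['tcp_pos'])
g=cv2.cvtColor(b['color'],7);m=(g[136:152,220:242]<75).astype(np.uint8);print(cv2.connectedComponentsWithStats(m)[2:])
t=cv2.imread('pics/t4.png');s=cv2.imread('pics/s5.png')
A=cv2.resize(t[172:244,180:270],(400,320),interpolation=cv2.INTER_CUBIC);B=cv2.resize(s[134:240,190:296],(400,400),interpolation=cv2.INTER_CUBIC)
C=np.zeros((600,800,3),np.uint8);C=cv2.resize(s[134:240,190:296],(600,600),interpolation=cv2.INTER_CUBIC);cv2.imwrite('pics/F.png',C)
# ring centres, top, at z=.077
r=[(188.4,224.4),(218.2,225.6),(229.2,225.8),(259.0,227.0)]
P=np.array([onz(a,*p,.090) for p in r]);print(P.round(4));print((P[0]+P[1])/2,(P[2]+P[3])/2)
```

```text
[0.46939263 0.19851653 0.16169564]
(array([[  0,   0,  22,  16, 323],
       [  0,   0,   1,   1,   1],
       [  9,   5,   6,   8,  28]], dtype=int32), array([[10.47058824,  7.46749226],
       [ 0.        ,  0.        ],
       [11.21428571,  8.14285714]]))
[[ 0.4599  0.202   0.09  ]
 [ 0.4536  0.112   0.09  ]
 [ 0.4521  0.0788  0.09  ]
 [ 0.4459 -0.0112  0.09  ]]
[0.45674428 0.15700167 0.09      ] [0.44896385 0.03379521 0.09      ]
```

View pics/F.png

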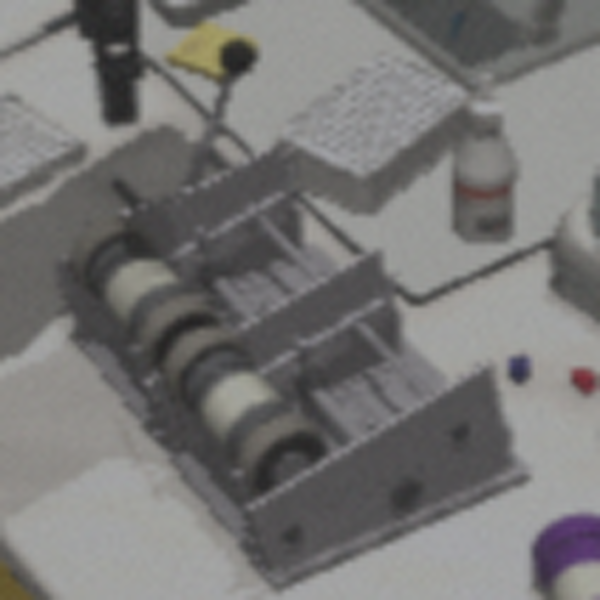

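In the picture both carriers lie in the front bays, with cream bands at crop (140, 288) and (237, 398). The lever is back at rest, with its knob at crop (238, 55). Next I locate the carriers.

Run:
```python
from h import *
a=shot('top');b=shot('side')
for p,q in(((203.3,225),(214.6,184.7)),((244.1,226.4),(231.7,204.1))):
    print(tri(a,p,b,q).round(4),onz(a,*p,.077).round(4),onz(b,*q,.077).round(4),onz(b,*q,.095).round(4))
# predict from lever rest / rest carriers: shift 86mm*cos12 along -x'
for c in((.5411,.1519),(.5334,.0284)): print(np.array(c)-.0841*np.array([.998,-.06]))
```

```text
[0.4585 0.1569 0.0852] [0.4583 0.1583 0.077 ] [0.4644 0.1652 0.077 ] [0.4543 0.1461 0.095 ]
[0.4499 0.0333 0.0911] [0.4505 0.034  0.077 ] [0.459  0.0463 0.077 ] [0.4489 0.0292 0.095 ]
[0.4571682 0.156946 ]
[0.4494682 0.033446 ]
```

>>> carry_out(series=[{"travel": [-0.035, -0.125, 0], "delta_rot": [0, 0, -0.977], "fingers": -1}, {"travel": [-0.035, -0.125, 0], "delta_rot": [0, 0, -0.977], "fingers": -1}, {"travel": [-0.035, -0.125, 0], "delta_rot": [0, 0, -0.977], "fingers": -1}, {"travel": [-0.035, -0.125, 0], "delta_rot": [0, 0, -0.977], "fingers": -1}, {"travel": [-0.035, -0.125, 0], "delta_rot": [0, 0, -0.977], "fingers": -1}], squeeze=50)

```text
clock: 11.62
tcp_pos: [0.465, 0.1847, 0.1614]
orientation: [-0.0, 0.412, 0.911, 0.0]
wrist_force: [-0.4, 0.9, 0.5]
finger_gap: 0.0854
grip_force: 0.0
```

>>> carry_out(series=[{"travel": [-0.035, -0.125, 0], "delta_rot": [0, 0, -0.977], "fingers": -1}, {"travel": [-0.035, -0.125, 0], "delta_rot": [0, 0, -0.977], "fingers": -1}, {"travel": [-0.035, -0.125, 0], "delta_rot": [0, 0, -0.977], "fingers": -1}, {"travel": [-0.035, -0.125, 0], "delta_rot": [0, 0, -0.977], "fingers": -1}, {"travel": [-0.035, -0.125, 0], "delta_rot": [0, 0, -0.977], "fingers": -1}])

```text
clock: 12.25
tcp_pos: [0.4607, 0.1691, 0.1615]
orientation: [-0.0, 0.62, 0.784, 0.0]
wrist_force: [0.5, 0.1, -0.4]
finger_gap: 0.0853
grip_force: 0.0
```

>>> carry_out(series=[{"travel": [-0.035, -0.125, 0], "delta_rot": [0, 0, -0.977], "fingers": -1}, {"travel": [-0.035, -0.125, 0], "delta_rot": [0, 0, -0.977], "fingers": -1}, {"travel": [-0.035, -0.125, 0], "delta_rot": [0, 0, -0.977], "fingers": -1}, {"travel": [0, 0, 0], "delta_rot": [0, 0, 0], "fingers": -1}])

```text
clock: 12.75
tcp_pos: [0.458, 0.1595, 0.1615]
orientation: [-0.0, 0.727, 0.687, 0.0]
wrist_force: [0.7, 0.1, -0.7]
finger_gap: 0.0858
grip_force: 0.0
```

>>> carry_out(series=[{"travel": [0, -0.04, -0.95], "delta_rot": [0, 0, 0], "fingers": -1}, {"travel": [0, 0, -0.95], "delta_rot": [0, 0, 0], "fingers": -1}, {"travel": [0, 0, -0.9], "delta_rot": [0, 0, 0], "fingers": -1}, {"travel": [0, 0, -0.9], "delta_rot": [0, 0, 0], "fingers": -1}, {"travel": [0, 0, 0], "delta_rot": [0, 0, 0], "fingers": -1}])

```text
clock: 13.38
tcp_pos: [0.4565, 0.1582, 0.0675]
orientation: [-0.001, 0.727, 0.687, -0.001]
wrist_force: [-0.8, -0.0, 0.3]
finger_gap: 0.0855
grip_force: 0.0
```

>>> carry_out(series=[{"travel": [0, 0, -0.6], "delta_rot": [0, 0, 0], "fingers": -1}, {"travel": [0, 0, -0.6], "delta_rot": [0, 0, 0], "fingers": -1}, {"travel": [0, 0, -0.6], "delta_rot": [0, 0, 0], "fingers": -1}, {"travel": [0, 0, 0], "delta_rot": [0, 0, 0], "fingers": -1}])

```text
clock: 13.88
tcp_pos: [0.4567, 0.1577, 0.0225]
orientation: [-0.001, 0.728, 0.686, -0.001]
wrist_force: [0.4, -0.7, -0.3]
finger_gap: 0.0854
grip_force: 0.0
```

>>> carry_out(series=[{"travel": [0, 0, 0], "delta_rot": [0, 0, 0], "fingers": 1}, {"travel": [0, 0, 0], "delta_rot": [0, 0, 0], "fingers": 1}, {"travel": [0, 0, 0], "delta_rot": [0, 0, 0], "fingers": 1}, {"travel": [0, 0, 0], "delta_rot": [0, 0, 0], "fingers": 1}, {"travel": [0, 0, 0], "delta_rot": [0, 0, 0], "fingers": 1}], squeeze=30)

```text
clock: 14.5
tcp_pos: [0.46, 0.1582, 0.025]
orientation: [0.001, 0.728, 0.686, 0.001]
wrist_force: [4.1, 0.2, 4.0]
finger_gap: 0.0426
grip_force: 32.7
```

>>> carry_out(series=[{"travel": [0, 0, 0], "delta_rot": [0, 0, 0], "fingers": 1}, {"travel": [0, 0, 0.4], "delta_rot": [0, 0, 0], "fingers": 1}, {"travel": [0, 0, 0.6], "delta_rot": [0, 0, 0], "fingers": 1}, {"travel": [0, 0, 0.6], "delta_rot": [0, 0, 0], "fingers": 1}, {"travel": [0, 0, 0], "delta_rot": [0, 0, 0], "fingers": 1}], squeeze=60)

```text
clock: 15.12
tcp_pos: [0.4583, 0.1581, 0.0651]
orientation: [0.0, 0.728, 0.686, 0.0]
wrist_force: [1.2, 0.1, -5.0]
finger_gap: 0.0423
grip_force: 62.9
```

>>> carry_out(series=[{"travel": [0, 0, 0], "delta_rot": [0, 0, 0], "fingers": 1}, {"travel": [0, 0, 0], "delta_rot": [0, 0, 0], "fingers": 1}, {"travel": [0, 0, 0], "delta_rot": [0, 0, 0], "fingers": 1}])

```text
clock: 15.5
tcp_pos: [0.4576, 0.1579, 0.0635]
orientation: [-0.0, 0.728, 0.686, -0.0]
wrist_force: [-0.7, -0.1, -4.3]
finger_gap: 0.0423
grip_force: 62.9
```

>>> carry_out(series=[{"travel": [0, 0, 0], "delta_rot": [0, 0, 0], "fingers": 1}, {"travel": [0, 0, 0], "delta_rot": [0, 0, 0], "fingers": 1}])

```text
clock: 15.75
tcp_pos: [0.458, 0.158, 0.0639]
orientation: [-0.0, 0.728, 0.686, -0.0]
wrist_force: [-0.1, -0.3, -5.6]
finger_gap: 0.0421
grip_force: 62.9
```

Run:
```python
from h import *
f=[]
for i in range(6): shot('side'); s=env.get_state(); f.append(np.r_[s['wrist_force'],s['ft_torque']])
print(np.mean(f,0).round(2),np.std(f,0).round(2),s['tcp_pos'],s['orientation'].round(3),s['finger_gap'])
```

```text
[-0.09  0.04 -4.88 -0.02 -0.02  0.  ] [0.48 0.34 0.21 0.03 0.03 0.01] [0.45808934 0.15796848 0.06403087] [0.    0.728 0.686 0.   ] 0.04212138714825292
```

>>> carry_out(series=[{"travel": [0, 0, 0.8], "delta_rot": [0, 0, 0], "fingers": 1}, {"travel": [0, 0, 0], "delta_rot": [0, 0, 0], "fingers": 1}, {"travel": [0, 0, -0.8], "delta_rot": [0, 0, 0], "fingers": 1}, {"travel": [0, 0, -0.6], "delta_rot": [0, 0, 0], "fingers": 1}, {"travel": [0.04, 0, -0.5], "delta_rot": [0, 0, 0], "fingers": 1}])

```text
clock: 16.68
tcp_pos: [0.4583, 0.1578, 0.0351]
orientation: [-0.0, 0.728, 0.686, -0.001]
wrist_force: [0.7, 0.3, -4.5]
finger_gap: 0.0425
grip_force: 63.0
```

>>> carry_out(series=[{"travel": [0, 0, -0.36], "delta_rot": [0, 0, 0], "fingers": 1}, {"travel": [0, 0, 0], "delta_rot": [0, 0, 0], "fingers": 1}, {"travel": [0, 0, 0], "delta_rot": [0, 0, 0], "fingers": 1}])

```text
clock: 17.05
tcp_pos: [0.4593, 0.158, 0.0278]
orientation: [0.0, 0.728, 0.686, 0.0]
wrist_force: [1.2, 0.2, -4.8]
finger_gap: 0.0423
grip_force: 62.8
```

>>> carry_out(series=[{"travel": [0.03, 0, -0.1], "delta_rot": [0, 0, 0], "fingers": 1}, {"travel": [0, 0, 0], "delta_rot": [0, 0, 0], "fingers": 1}, {"travel": [0, 0, 0], "delta_rot": [0, 0, 0], "fingers": 1}])

```text
clock: 17.42
tcp_pos: [0.46, 0.1581, 0.0254]
orientation: [0.0, 0.728, 0.686, 0.0]
wrist_force: [-0.7, 0.3, 0.2]
finger_gap: 0.0421
grip_force: 63.3
```

>>> carry_out(series=[{"travel": [0, 0, 0], "delta_rot": [0, 0, 0], "fingers": -1}, {"travel": [0, 0, 0], "delta_rot": [0, 0, 0], "fingers": -1}, {"travel": [0, 0, 0], "delta_rot": [0, 0, 0], "fingers": -1}, {"travel": [0, 0, 0.9], "delta_rot": [0, 0, 0], "fingers": -1}, {"travel": [0, 0, 1], "delta_rot": [0, 0, 0], "fingers": -1}])

```text
clock: 18.05
tcp_pos: [0.4594, 0.1579, 0.0727]
orientation: [-0.0, 0.728, 0.686, -0.0]
wrist_force: [-0.3, -1.0, -0.1]
finger_gap: 0.0855
grip_force: 0.0
```

>>> carry_out(series=[{"travel": [0, 0, 0.95], "delta_rot": [0, 0, 0], "fingers": -1}, {"travel": [-0.06, -0.98, 0.05], "delta_rot": [0, 0, 0], "fingers": -1}, {"travel": [-0.07, -0.99, 0], "delta_rot": [0, 0, 0], "fingers": -1}, {"travel": [-0.07, -0.99, 0], "delta_rot": [0, 0, 0], "fingers": -1}, {"travel": [-0.06, -0.99, 0], "delta_rot": [0, 0, 0], "fingers": -1}])

```text
clock: 18.68
tcp_pos: [0.4533, 0.0585, 0.0977]
orientation: [0.0, 0.728, 0.686, 0.0]
wrist_force: [0.9, 0.4, -0.7]
finger_gap: 0.0851
grip_force: 0.0
```

>>> carry_out(series=[{"travel": [-0.06, -0.99, 0], "delta_rot": [0, 0, 0], "fingers": -1}, {"travel": [0, 0, -0.7], "delta_rot": [0, 0, 0], "fingers": -1}, {"travel": [0, 0, -0.7], "delta_rot": [0, 0, 0], "fingers": -1}, {"travel": [0, 0, 0], "delta_rot": [0, 0, 0], "fingers": -1}])

```text
clock: 19.18
tcp_pos: [0.4506, 0.0344, 0.0616]
orientation: [-0.001, 0.728, 0.686, -0.001]
wrist_force: [-0.3, 0.1, 0.1]
finger_gap: 0.0856
grip_force: 0.0
```

>>> carry_out(series=[{"travel": [0.03, 0, -0.7], "delta_rot": [0, 0, 0], "fingers": -1}, {"travel": [0, 0, -0.76], "delta_rot": [0, 0, 0], "fingers": -1}, {"travel": [0, 0, 0], "delta_rot": [0, 0, 0], "fingers": -1}, {"travel": [0, 0, 0], "delta_rot": [0, 0, 0], "fingers": 1}, {"travel": [0, 0, 0], "delta_rot": [0, 0, 0], "fingers": 1}], squeeze=30)

```text
clock: 19.8
tcp_pos: [0.4535, 0.0344, 0.027]
orientation: [0.001, 0.728, 0.686, 0.001]
wrist_force: [-0.4, 0.2, -0.4]
finger_gap: 0.0516
grip_force: 0.0
```

>>> carry_out(series=[{"travel": [0, 0, 0], "delta_rot": [0, 0, 0], "fingers": 1}, {"travel": [0, 0, 0], "delta_rot": [0, 0, 0], "fingers": 1}, {"travel": [0, 0, 0], "delta_rot": [0, 0, 0], "fingers": 1}])

```text
clock: 20.18
tcp_pos: [0.4531, 0.0345, 0.027]
orientation: [0.001, 0.728, 0.686, 0.0]
wrist_force: [-2.4, 0.5, 4.7]
finger_gap: 0.0429
grip_force: 29.8
```

Gripped well. Now lift it and feel the weight.

>>> carry_out(series=[{"travel": [0, 0, 0], "delta_rot": [0, 0, 0], "fingers": 1}, {"travel": [0, 0, 0.4], "delta_rot": [0, 0, 0], "fingers": 1}, {"travel": [0, 0, 0.7], "delta_rot": [0, 0, 0], "fingers": 1}, {"travel": [0, 0, 0.7], "delta_rot": [0, 0, 0], "fingers": 1}, {"travel": [0, 0, 0.6], "delta_rot": [0, 0, 0], "fingers": 1}], squeeze=60)

```text
clock: 20.8
tcp_pos: [0.4527, 0.0345, 0.0871]
orientation: [0.0, 0.728, 0.686, 0.0]
wrist_force: [0.3, 0.7, -2.2]
finger_gap: 0.0423
grip_force: 61.1
```

>>> carry_out(series=[{"travel": [0, 0, 0], "delta_rot": [0, 0, 0], "fingers": 1}, {"travel": [0, 0, 0], "delta_rot": [0, 0, 0], "fingers": 1}, {"travel": [0, 0, 0], "delta_rot": [0, 0, 0], "fingers": 1}])

```text
clock: 21.18
tcp_pos: [0.4519, 0.0345, 0.0853]
orientation: [-0.0, 0.728, 0.686, -0.0]
wrist_force: [0.1, 0.2, -2.0]
finger_gap: 0.0423
grip_force: 61.1
```

Run:
```python
from h import *
f=[]
for i in range(6): shot('side'); s=env.get_state(); f.append(np.r_[s['wrist_force'],s['ft_torque']])
print(np.mean(f,0).round(2),np.std(f,0).round(2),s['tcp_pos'],s['orientation'].round(3),s['finger_gap'])
```

```text
[ 0.1  -0.04 -2.02  0.01  0.01  0.01] [0.41 0.53 0.39 0.03 0.03 0.02] [0.45244567 0.03447396 0.08580949] [-0.     0.728  0.686 -0.   ] 0.04234128202235795
```

Right weighs 2.0 N and left 4.9 N, so the left carrier is the heavier one. I'm putting the right one back.

>>> carry_out(series=[{"travel": [0, 0, -0.8], "delta_rot": [0, 0, 0], "fingers": 1}, {"travel": [0, 0, -0.8], "delta_rot": [0, 0, 0], "fingers": 1}, {"travel": [0.03, 0, -0.5], "delta_rot": [0, 0, 0], "fingers": 1}, {"travel": [0, 0, -0.2], "delta_rot": [0, 0, 0], "fingers": 1}, {"travel": [0, 0, 0], "delta_rot": [0, 0, 0], "fingers": 1}])

```text
clock: 22.1
tcp_pos: [0.4534, 0.0345, 0.0285]
orientation: [-0.0, 0.728, 0.686, -0.0]
wrist_force: [0.7, -0.1, -1.5]
finger_gap: 0.0422
grip_force: 61.2
```

>>> carry_out(series=[{"travel": [0, 0, 0], "delta_rot": [0, 0, 0], "fingers": 1}, {"travel": [0, 0, 0], "delta_rot": [0, 0, 0], "fingers": 1}])

```text
clock: 22.35
tcp_pos: [0.4538, 0.0344, 0.0291]
orientation: [0.0, 0.728, 0.686, 0.0]
wrist_force: [0.1, 0.0, -1.7]
finger_gap: 0.0422
grip_force: 61.2
```

>>> carry_out(series=[{"travel": [0, 0, -0.1], "delta_rot": [0, 0, 0], "fingers": 1}, {"travel": [0, 0, 0], "delta_rot": [0, 0, 0], "fingers": 1}, {"travel": [0, 0, 0], "delta_rot": [0, 0, 0], "fingers": 1}])

```text
clock: 22.72
tcp_pos: [0.4541, 0.0344, 0.0273]
orientation: [0.001, 0.728, 0.686, 0.001]
wrist_force: [-2.8, -0.7, 8.5]
finger_gap: 0.042
grip_force: 62.6
```

>>> carry_out(series=[{"travel": [0, 0, 0.03], "delta_rot": [0, 0, 0], "fingers": -1}, {"travel": [0, 0, 0], "delta_rot": [0, 0, 0], "fingers": -1}, {"travel": [0, 0, 0], "delta_rot": [0, 0, 0], "fingers": -1}, {"travel": [0, 0, 0.9], "delta_rot": [0, 0, 0], "fingers": -1}, {"travel": [0, 0, 1], "delta_rot": [0, 0, 0], "fingers": -1}])

```text
clock: 23.35
tcp_pos: [0.4527, 0.0345, 0.0743]
orientation: [-0.001, 0.728, 0.686, -0.001]
wrist_force: [0.9, 0.1, 0.6]
finger_gap: 0.0852
grip_force: 0.0
```

>>> carry_out(series=[{"travel": [0, 0, 0.95], "delta_rot": [0, 0, 0], "fingers": -1}, {"travel": [0.06, 0.98, 0.05], "delta_rot": [0, 0, 0], "fingers": -1}, {"travel": [0.06, 0.99, 0], "delta_rot": [0, 0, 0], "fingers": -1}, {"travel": [0.06, 0.99, 0], "delta_rot": [0, 0, 0], "fingers": -1}, {"travel": [0.06, 0.99, 0], "delta_rot": [0, 0, 0], "fingers": -1}])

```text
clock: 23.98
tcp_pos: [0.4593, 0.134, 0.0991]
orientation: [-0.0, 0.728, 0.686, -0.0]
wrist_force: [-0.2, -1.3, -0.1]
finger_gap: 0.0854
grip_force: 0.0
```

>>> carry_out(series=[{"travel": [0.06, 0.99, 0], "delta_rot": [0, 0, 0], "fingers": -1}, {"travel": [0, 0, -0.7], "delta_rot": [0, 0, 0], "fingers": -1}, {"travel": [0, 0, -0.7], "delta_rot": [0, 0, 0], "fingers": -1}, {"travel": [0, 0, 0], "delta_rot": [0, 0, 0], "fingers": -1}])

```text
clock: 24.48
tcp_pos: [0.4594, 0.1578, 0.063]
orientation: [-0.001, 0.728, 0.686, -0.001]
wrist_force: [0.1, 0.1, 0.7]
finger_gap: 0.0857
grip_force: 0.0
```

>>> carry_out(series=[{"travel": [0.01, 0, -0.75], "delta_rot": [0, 0, 0], "fingers": -1}, {"travel": [0, 0, -0.77], "delta_rot": [0, 0, 0], "fingers": -1}, {"travel": [0, 0, 0], "delta_rot": [0, 0, 0], "fingers": -1}, {"travel": [0, 0, 0], "delta_rot": [0, 0, 0], "fingers": 1}, {"travel": [0, 0, 0], "delta_rot": [0, 0, 0], "fingers": 1}], squeeze=30)

```text
clock: 25.1
tcp_pos: [0.462, 0.1581, 0.0273]
orientation: [0.001, 0.728, 0.686, 0.001]
wrist_force: [-0.5, -0.7, 0.3]
finger_gap: 0.0514
grip_force: 0.0
```

>>> carry_out(series=[{"travel": [0, 0, 0], "delta_rot": [0, 0, 0], "fingers": 1}, {"travel": [0, 0, 0], "delta_rot": [0, 0, 0], "fingers": 1}, {"travel": [0, 0, 0], "delta_rot": [0, 0, 0], "fingers": 1}])

```text
clock: 25.48
tcp_pos: [0.4607, 0.1582, 0.0273]
orientation: [-0.0, 0.728, 0.686, 0.0]
wrist_force: [-3.3, -0.4, 6.0]
finger_gap: 0.0431
grip_force: 29.8
```

>>> carry_out(series=[{"travel": [0, 0, 0], "delta_rot": [0, 0, 0], "fingers": 1}, {"travel": [0, 0, 0.4], "delta_rot": [0, 0, 0], "fingers": 1}, {"travel": [0, 0, 0.8], "delta_rot": [0, 0, 0], "fingers": 1}, {"travel": [0, 0, 0.8], "delta_rot": [0, 0, 0], "fingers": 1}, {"travel": [0, 0, 0.8], "delta_rot": [0, 0, 0], "fingers": 1}], squeeze=70)

```text
clock: 26.1
tcp_pos: [0.4606, 0.1579, 0.0969]
orientation: [-0.0, 0.728, 0.686, -0.0]
wrist_force: [0.2, -0.1, -4.4]
finger_gap: 0.0418
grip_force: 71.8
```

Run:
```python
from h import *
a=shot('top');b=shot('side')
for n,d,f,(x0,y0,x1,y1),ex in(('top',a,'t0',(335,178,400,228),0),('side',b,'s0',(292,258,362,314),0)):
  g=cv2.cvtColor(cv2.imread(f'pics/{f}.png'),6)[y0:y1,x0:x1]; g=cv2.resize(g,None,fx=4,fy=4,interpolation=cv2.INTER_CUBIC)
  for thr in(50,65,80,95,110):
    m=(g<thr).astype(np.uint8); m=cv2.morphologyEx(m,2,np.ones((9,9)))
    cs,_=cv2.findContours(m,0,2)
    if not cs: continue
    c=cv2.convexHull(max(cs,key=cv2.contourArea)); e=1
    ap=c
    while len(ap)>4: e+=.5; ap=cv2.approxPolyDP(c,e,True)
    q=(ap[:,0]+.5)/4-.5+[x0,y0]
    P=np.array([onz(d,*p,.022)[:2] for p in q])
    L=[np.linalg.norm(P[i]-P[(i+1)%len(P)]).round(4) for i in range(len(P))]
    if len(P)<4: print(thr,len(P));continue
    i0,=[min(range(4),key=lambda i:0 if L[i]==max(L) else 1)]
    v=P[(i0+1)%4]-P[i0];w=P[(i0+2)%4]-P[(i0+3)%4];v=v if v[1]>0 else -v;w=w if w[1]>0 else -w;v=v+w
    A=np.column_stack([P[2]-P[0],-(P[3]-P[1])]);t=np.linalg.solve(A,P[1]-P[0])
    print(n,thr,'sides',L,'ctr',(P[0]+t[0]*(P[2]-P[0])).round(4),'yaw',np.arctan2(-v[0],v[1]).round(3))
```

```text
top 50 sides [np.float64(0.0511), np.float64(0.1296), np.float64(0.0551), np.float64(0.1307)] ctr [ 0.5253 -0.3626] yaw 0.239
top 65 sides [np.float64(0.0546), np.float64(0.1322), np.float64(0.0576), np.float64(0.1328)] ctr [ 0.5254 -0.3617] yaw 0.244
top 80 sides [np.float64(0.0589), np.float64(0.1349), np.float64(0.0721), np.float64(0.1362)] ctr [ 0.5284 -0.3664] yaw 0.213
top 95 sides [np.float64(0.0849), np.float64(0.1368), np.float64(0.0852), np.float64(0.1346)] ctr [ 0.5259 -0.3606] yaw 0.25
top 110 sides [np.float64(0.093), np.float64(0.1499), np.float64(0.0937), np.float64(0.1495)] ctr [ 0.5234 -0.3562] yaw 0.246
side 50 sides [np.float64(0.057), np.float64(0.0503), np.float64(0.049), np.float64(0.0492)] ctr [ 0.5398 -0.397 ] yaw 0.354
side 65 sides [np.float64(0.0534), np.float64(0.1321), np.float64(0.0572), np.float64(0.1342)] ctr [ 0.5315 -0.3575] yaw 0.213
side 80 sides [np.float64(0.1271), np.float64(0.0934), np.float64(0.1363), np.float64(0.0792)] ctr [ 0.5281 -0.3524] yaw 0.347
side 95 sides [np.float64(0.1486), np.float64(0.1018), np.float64(0.1477), np.float64(0.1017)] ctr [ 0.5222 -0.3665] yaw 0.281
side 110 sides [np.float64(0.1299), np.float64(0.1229), np.float64(0.1488), np.float64(0.1046)] ctr [ 0.5273 -0.3537] yaw 0.352
```

>>> carry_out(series=[{"travel": [0, 0, 0.7], "delta_rot": [0, 0, 0], "fingers": 1}, {"travel": [0.06, -0.5, 0.5], "delta_rot": [0, 0, 0.1], "fingers": 1}, {"travel": [0.12, -0.94, 0], "delta_rot": [0, 0, 0.135], "fingers": 1}, {"travel": [0.12, -0.94, 0], "delta_rot": [0, 0, 0.135], "fingers": 1}, {"travel": [0.12, -0.94, 0], "delta_rot": [0, 0, 0.135], "fingers": 1}])

```text
clock: 26.82
tcp_pos: [0.4713, 0.0735, 0.1259]
orientation: [-0.0, 0.71, 0.704, -0.0]
wrist_force: [0.5, -0.2, -4.5]
finger_gap: 0.0421
grip_force: 72.3
```

>>> carry_out(series=[{"travel": [0.12, -0.94, 0], "delta_rot": [0, 0, 0.135], "fingers": 1}, {"travel": [0.12, -0.94, 0], "delta_rot": [0, 0, 0.135], "fingers": 1}, {"travel": [0.12, -0.94, 0], "delta_rot": [0, 0, 0.135], "fingers": 1}, {"travel": [0.12, -0.94, 0], "delta_rot": [0, 0, 0.135], "fingers": 1}, {"travel": [0.12, -0.94, 0], "delta_rot": [0, 0, 0.135], "fingers": 1}])

```text
clock: 27.45
tcp_pos: [0.4861, -0.0441, 0.1258]
orientation: [-0.0, 0.686, 0.728, -0.0]
wrist_force: [0.0, -0.0, -5.4]
finger_gap: 0.0419
grip_force: 72.3
```

>>> carry_out(series=[{"travel": [0.12, -0.94, 0], "delta_rot": [0, 0, 0.135], "fingers": 1}, {"travel": [0.12, -0.94, 0], "delta_rot": [0, 0, 0.135], "fingers": 1}, {"travel": [0.12, -0.94, 0], "delta_rot": [0, 0, 0.135], "fingers": 1}, {"travel": [0.12, -0.94, 0], "delta_rot": [0, 0, 0.135], "fingers": 1}, {"travel": [0.12, -0.94, 0], "delta_rot": [0, 0, 0.135], "fingers": 1}])

```text
clock: 28.08
tcp_pos: [0.5009, -0.1615, 0.1257]
orientation: [-0.0, 0.661, 0.75, -0.0]
wrist_force: [0.6, 0.4, -5.4]
finger_gap: 0.0419
grip_force: 72.3
```

>>> carry_out(series=[{"travel": [0.12, -0.94, 0], "delta_rot": [0, 0, 0.135], "fingers": 1}, {"travel": [0.12, -0.94, 0], "delta_rot": [0, 0, 0.135], "fingers": 1}, {"travel": [0.12, -0.94, 0], "delta_rot": [0, 0, 0.135], "fingers": 1}, {"travel": [0.12, -0.94, 0], "delta_rot": [0, 0, 0.135], "fingers": 1}, {"travel": [0.12, -0.94, 0], "delta_rot": [0, 0, 0.135], "fingers": 1}])

```text
clock: 28.7
tcp_pos: [0.5157, -0.2789, 0.1255]
orientation: [-0.001, 0.635, 0.772, -0.0]
wrist_force: [1.0, 0.3, -5.4]
finger_gap: 0.0416
grip_force: 72.3
```

>>> carry_out(series=[{"travel": [0.12, -0.85, 0], "delta_rot": [0, 0, 0.12], "fingers": 1}, {"travel": [0.12, -0.85, 0], "delta_rot": [0, 0, 0.12], "fingers": 1}, {"travel": [0.12, -0.83, 0], "delta_rot": [0, 0, 0.12], "fingers": 1}, {"travel": [0.12, -0.7, 0], "delta_rot": [0, 0, 0.1], "fingers": 1}, {"travel": [0, 0, 0], "delta_rot": [0, 0, 0], "fingers": 1}])

```text
clock: 29.32
tcp_pos: [0.5282, -0.3599, 0.1255]
orientation: [-0.0, 0.618, 0.786, -0.0]
wrist_force: [0.2, -0.5, -4.3]
finger_gap: 0.0417
grip_force: 72.3
```

>>> carry_out(series=[{"travel": [0, 0, -0.75], "delta_rot": [0, 0, 0], "fingers": 1}, {"travel": [0, 0, -0.8], "delta_rot": [0, 0, 0], "fingers": 1}, {"travel": [0, 0, -0.8], "delta_rot": [0, 0, 0], "fingers": 1}, {"travel": [0, 0, -0.72], "delta_rot": [0, 0, 0], "fingers": 1}, {"travel": [0, 0, 0], "delta_rot": [0, 0, 0], "fingers": 1}])

```text
clock: 29.95
tcp_pos: [0.5271, -0.3564, 0.0477]
orientation: [-0.002, 0.617, 0.787, 0.0]
wrist_force: [-0.1, 0.2, -5.8]
finger_gap: 0.0417
grip_force: 72.3
```

Run:
```python
from h import *
a=shot('top','t9.png');b=shot('side','s9.png');s=env.get_state();print(s['tcp_pos'],s['orientation'].round(4),s['wrist_force'],s['clock'])
A=cv2.resize(a['color'][170:240,300:400],(400,280),interpolation=cv2.INTER_CUBIC)
B=cv2.resize(b['color'][234:324,270:370],(400,360),interpolation=cv2.INTER_CUBIC)
R=cv2.resize(b['color'][130:240,190:290],(400,440),interpolation=cv2.INTER_CUBIC)
C=np.zeros((600,800,3),np.uint8);C[:280,:400]=A;C[:440,400:]=R;cv2.rectangle
C2=np.zeros((600,800,3),np.uint8);C2[:280,:400]=A;C2[:320,400:]=cv2.resize(b['color'][234:314,270:370],(400,320),interpolation=cv2.INTER_CUBIC);C2[320:600,400:]=cv2.resize(b['color'][134:240,190:296],(400,280),interpolation=cv2.INTER_CUBIC);C2[300:600,:400]=cv2.resize(a['color'],(400,300))
cv2.imwrite('pics/G.png',np.clip(C2[:,:,::-1]*1.3,0,255).astype(np.uint8))
```

```text
[ 0.52859055 -0.35792286  0.04991855] [-1.000e-04  6.174e-01  7.866e-01  1.000e-04] [ 0.67735511  0.30039415 -4.68363064] 30.05
```

View pics/G.png

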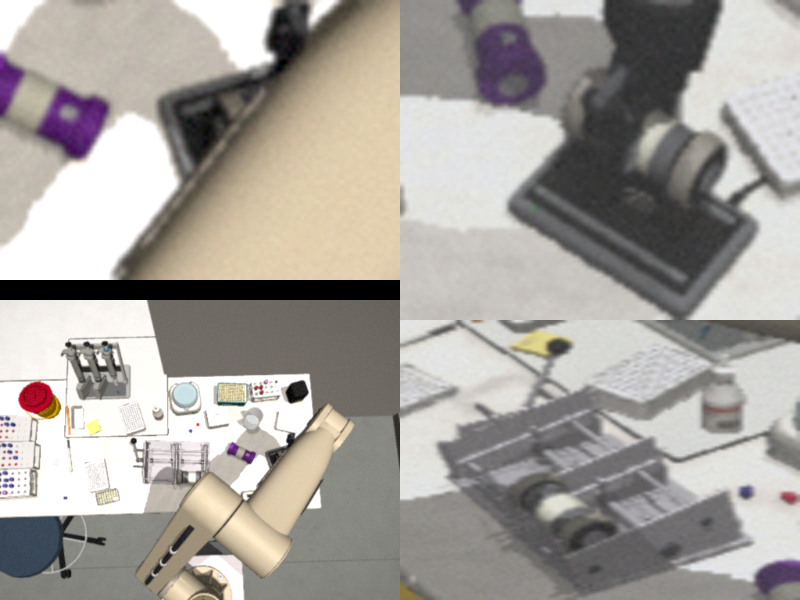

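The side view shows the carrier held lengthwise above the reader, with rings at crop (585, 105) and (697, 165). The lighter carrier lies in the right front bay and the knob is at rest. One last numeric check of the position follows.

>>> carry_out(series=[{"travel": [0, 0, 0], "delta_rot": [0, 0, 0], "fingers": 1}, {"travel": [0, 0, 0], "delta_rot": [0, 0, 0], "fingers": 1}, {"travel": [0, 0, 0], "delta_rot": [0, 0, 0], "fingers": 1}, {"travel": [0, 0, 0], "delta_rot": [0, 0, 0], "fingers": 1}])

```text
clock: 30.55
tcp_pos: [0.5286, -0.3583, 0.0497]
orientation: [0.0, 0.618, 0.786, 0.0]
wrist_force: [0.5, -1.0, -5.0]
finger_gap: 0.0418
grip_force: 72.3
```

Run:
```python
from h import *
b=shot('side');s=env.get_state();p=s['tcp_pos'];print(p,abs(s['qvel']).max())
for z in(.0,.05): print(z,np.round(proj(b,p+[0,0,z]),1))
# reader: ridge mid lines; ends of near ridge in crop
for q in((535,190),(685,275)): print(onz(b,270+(q[0]-400)/4,234+q[1]/4,.027).round(4))
print('seen centre ray at z=.1',onz(b,330.25,267.75,.1).round(4))
q=[onz(b,270+(u-400)/4,234+v/4,.1) for u,v in((585,105),(697,165))];d=q[0]-q[1];print(np.arctan2(-d[0],d[1]),np.linalg.norm(d))
```

```text
[ 0.52859123 -0.3582943   0.04962196] 0.002150232392490508
0.0 [328.1 279. ]
0.05 [329.8 267.7]
[ 0.478 -0.312  0.027]
[ 0.5166 -0.4305  0.027 ]
seen centre ray at z=.1 [ 0.5293 -0.3595  0.1   ]
0.3138164012910709 0.09053023054596775
```

>>> carry_out(series=[{"travel": [0, -0.1, 0], "delta_rot": [0, 0, 0.15], "fingers": 1}, {"travel": [0, 0, 0], "delta_rot": [0, 0, 0], "fingers": 1}, {"travel": [0, 0, 0], "delta_rot": [0, 0, 0], "fingers": 1}, {"travel": [0, 0, 0], "delta_rot": [0, 0, 0], "fingers": 1}, {"travel": [0, 0, 0], "delta_rot": [0, 0, 0], "fingers": 1}])

```text
clock: 31.22
tcp_pos: [0.5285, -0.3607, 0.0495]
orientation: [-0.0, 0.612, 0.791, 0.0]
wrist_force: [0.9, -0.2, -5.1]
finger_gap: 0.0421
grip_force: 72.3
```

```bash
python3 -c "
from workcell import env
s=env.get_state();print(s['tcp_pos'],s['orientation'],abs(s['qvel']).max());print(env.hand_in())"
```

```text
[ 0.52854553 -0.36074257  0.04947988] [-2.26168865e-05  6.11698444e-01  7.91091026e-01  3.97843083e-05] 0.0015087138686948368
the job is handed in; nothing more can be done
None
```

I handed the job in at 31 s: the heavier carrier (left, about 0.50 kg) is held level about 5 cm above the middle of the reader, the lighter one (about 0.21 kg) lies in the right front bay, and the lever is back at rest; the hand-in returned no verdict.

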